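# Set the hem gauge without screw slack and seat the pressing template

## Task

Set the hem gauge and take up the slack of its worn screw: turn the crank, without forcing it, until the fence's pointer stands about 5 mm past the steel rider, on the side away from the crank, then wind it back and stop with the pointer level with the rider. Then lay the aluminium pressing template flat on the orange mat and slide its far long edge against the middle of the fence, holding it there for a second with a steady push of about 15 N, so that it lies flush and the pointer stays level with the rider, and let go. Do not push the fence with the fingers, and leave the rider and the other things where they are.

Things in the scene. Friction and masses are not known exactly. Their poses are not given: they have to be found in the camera images.
- gauge: Hem gauge, fixed: plywood board 280 x 350 x 12 mm, screw rail on its left, orange mat 260 x 225 mm on its right, mat top 15 mm above the shelf. Origin under the board; x runs along the screw away from the crank, y left, z up. The board covers x -130 to 150, y -205 to 145 mm, the mat x -120 to 140, y -190 to 35 mm; rail parts stand 100 mm high
- crank: Crank on the front (near) end of the screw; origin on the screw's axis 72 mm above the shelf, x along the axis away from the robot. Clockwise seen from the robot (+ about x) sends the fence away, 20 mm a turn; on reversing, the first quarter turn (5 mm) is slack and the fence stands still. Stiff, about 4 N at the handle; stays where it is left. Bends at over 120 N in all under the fingers
- crank_grip (a point): Centre of the crank's black handle: a cylinder 18 mm across, 45 mm long, parallel to the axis and pointing to the robot, spinning freely on its pin; a grip under 20 N slips, 40 N holds. It circles at 35 mm radius about the crank's axis, 32 mm in front of the crank's origin; at the start it is near the top. The crank arm ends 23 mm behind this point; nothing is in front of it
- fence: Aluminium fence across the mat: blade 235 mm long, 12 mm thick, 30 mm high, 0.5 mm above the mat. Origin mid-length on its front face's lower edge, axes as the gauge's. Within the slack a push of 5 N shifts it along x; with the slack taken up the screw holds it; more than 40 N bends it
- pointer (a point): Tip of the flat steel pointer on the left of the fence's carriage, over the ruled bar on the board's left edge. The tip moves with the fence along the gauge's x; it points left, 37 mm above the shelf
- rider_mark (a point): Tip of the small dark steel rider (18 mm along the bar, with a brass screw) clipped on the ruled bar; it points right, to the pointer. Axes as the gauge's: pointer and rider are level when their x in this frame agree. At the start the pointer is 7 to 22 mm short of it, on the crank's side
- template: Pressing template, loose, 0.2 to 0.45 kg: aluminium plate 110 (x) x 150 (y) x 5 mm with a beech grip on top. Origin at the centre of the plate's underside, x to its far long edge, z up. Starts flat on the white shelf to the right of the gauge, that edge away from the robot
- template_grip (a point): Centre of the template's beech grip: an upright bar 20 mm thick (x), 90 mm long (y), 40 mm high, standing on the plate 15 mm nearer than its centre; its top is 45 mm above the plate's underside. This point is 25 mm above the underside, 70 mm from the far edge
- template_edge (a point): Middle of the template's far long edge, 55 mm in x from the plate's centre, 2.5 mm above the underside; this edge goes against the fence
Things that resemble listed ones, but are neither listed nor needed, are in the scene too. Leave any blue or purple look-alike of the template alone.

How it is judged:
On the way, in this order (a step that is already met when the one before it is completed fails the run):
1. the pointer is wound at least 3 mm past the rider, away from the crank (x of pointer in the frame of rider_mark above 0.003 m), for 0.05 s.
2. the pointer is back level with the rider within 2 mm and stands still (x of pointer in the frame of rider_mark between -0.002 and 0.002 m and linear speed of fence below 0.001 m/s), for 0.2 s.
3. the template, flat on the mat, is held pressed against the fence with 9 to 21 N for 0.4 s (contact force between template and fence between 9 and 21 N and angle between template's own z axis and vertical below 0.06 rad and z of template_edge in the frame of fence between -0.002 and 0.006 m), for 0.4 s.
At the end, for the whole second after the job is handed in: The pointer is level with the rider within 2 mm; the template lies flat on the mat with its long far edge against the fence (gap under 3 mm, within 3 degrees of parallel, its middle 50 mm or less from the fence's middle to either side), released and at rest (x of pointer in the frame of rider_mark between -0.002 and 0.002 m and angle between template's own z axis and vertical below 0.06 rad and z of template_edge in the frame of fence between -0.002 and 0.006 m and x of template_edge in the frame of fence between -0.003 and 0.003 m and y of template_edge in the frame of fence between -0.05 and 0.05 m and angle between the x axis of template and the x axis of fence, either way round below 0.05 rad and linear speed of template below 0.01 m/s and linear speed of fence below 0.002 m/s); the robot touches nothing.
It fails at once if the template is pressed against the fence with more than 40 N (contact force between template and fence above 40 N).
It fails at once if the fence is pushed by the gripper (contact force between the fingers and fence above 3 N).
It fails at once if the rider is shifted by more than 2 mm (distance of rider_mark from where it was at the start of the episode above 0.002 m).
It fails at once if the crank is wrenched: more than 120 N in all between the gripper and the crank (contact force between the fingers and crank above 120 N).
It fails at once if one of the other things is moved by more than 20 mm (distance of any of iron, tin, sprayer, clapper, peg_a, peg_b, thread from where it was at the start of the episode above 0.02 m).
It also fails if it takes over 72 s, if anything falls off the work surface, if the arm or the gripper's body presses on something with over 40 N, if the wrist force passes 120 N, or if a joint passes its speed limit or range.

## Robot

A 7-joint arm with a two-finger parallel gripper is mounted at the origin on the work surface. World frame = base frame: x ahead of the robot, y to its left, z up, the work surface at z = 0. Lengths are in m, angles in rad, forces in N, time in s.
With the tool pointing down it reaches from about 0.425 to 0.875 m from the base axis. Payload 4.7 kg.
Tool frame: the origin (TCP) lies at the very end of the fingers, on their centre line; the grasp point (between the pads) lies 19 mm behind it; y points along the fingers, x is the direction in which the jaws open and shut, and the axes are right-handed (so a half turn about y gives the same grasp; the last joint's range is limited). The gripper opens to 87 mm and grips with 3 to 60 N. Pads are 19 mm wide; open, the fingers measure 117 mm over their backs; the gripper's body (75 mm by 190 mm) begins 51 mm behind the grasp point.
Start: joints at [-1.185, 0.321, -0.07, 1.45, 0.023, 1.371, -0.057], TCP at [0.236, 0.606, 0.223] pointing down, gripper open.
Joint ranges: [-2.86, 2.86], [-0.3, 2.09], [-1.38, 1.24], [0.06, 2.45], [-1.56, 4.7], [0.09, 2.05], [-2.69, 2.69]. Speed limits (rad/s): [2.57, 2.57, 3.14, 3.14, 3.14, 3.14, 3.14].

## Interface

Orientations are given as a 3x3 rotation matrix whose columns are the frame's x, y, z axes.
In Python, from rig import read_state, grab_frame, job_done gives the robot as it stands.
- The arm moves only by the tool carry_out, never from a script. Its argument "commands" is a list of rows, each a list of 7 numbers: the shift along the tool's x, y, z in mm, then the turn, a rotation vector about the tool's x, y, z in rad, then the opening, from 0 (shut) to 1 (fully open). In form: [[tx, ty, tz, rx, ry, rz, grip], ...]. A call has 1 to 20 rows; each row shifts and turns the commanded pose from where the row before left it, along the tool's axes as they then stand; what a row does not reach is not made up. A row lasts 1/12 s, in which the tool goes at most 41.7 mm and 7.16 degrees, less where a joint would pass 70% of its speed; a pose out of reach is approached as far as the arm can. A call with a gripper value outside its range is refused whole. The fingers move at their own pace and stop on an object; "squeeze" is the grip in N (left out, the last holds). Time passes only in rows, so rows that do not move let the fingers close. It gives the time, the measured TCP pose, the force and the opening at its end, in the units of the state.
- read_state(): the state, without advancing time (a new reading comes with each control period).
- grab_frame(name): name is "scene" or "top" or "wrist"; returns a dict with "image" (400x640x3 uint8, red, green, blue), "fx", "fy", "cx", "cy" (pixels), "D" ([k1, k2, p1, p2, k3] as OpenCV has them; the pictures are not rectified), "extrinsics" (4x4, takes a point from camera to world coordinates); the wrist camera has in their place "mount" (4x4, takes a point from camera to tool coordinates, whose origin is the TCP and whose axes are the tool frame's). Camera axes: x right, y up, looking along -z (the intrinsics and any distortion apply to the point x, -y, -z); pixel columns grow to the right and rows downward; lengths in m; the calibration is good to about 2 mm. A picture is of the moment at which its call begins: read the wrist's pose just before it. There is no depth.
- job_done(): hands the job in, once; it reports no verdict.
The state is a dict: "clock": time; "joint_positions": joint angles; "joint_vel": joint speeds; "joint_efforts": joint torques, N m; "ee_pos": TCP position; "tcp_rot": TCP orientation; "force": force on the tool from outside, world axes, zero at the start; "torque": the same for the moment, N m; "finger_gap": finger opening in m.
Only numpy, scipy, OpenCV 4.12 (cv2) and the standard library are available. Lean on these libraries where they do the work, as an engineer would, in place of code of your own. Each camera call takes 0.05 s, during which the arm holds its last target. There are 200 camera calls.

## Working session

There is one attempt and no reset: what is moved stays moved. The work goes in short steps, Python scripts to look and compute and a tool call to move; the robot and the scene stay as the last step left them, time stands still between calls to the robot, and variables do not carry over. Pictures are saved under pics/ and viewed, about 8 in all and at most 12, crops included, and the job is handed in when it is done.

Besides the shell and the picture viewer there is one more tool, called after ">>>" as a command line: name --pt "numbers of a row" for each row, then --argument value for the rest. carry_out: Moves the arm, as the interface text tells. Its arguments: {"type":"object","properties":{"commands":{"type":"array","items":{"type":"array","items":{"type":"number"}}},"squeeze":{"type":"number"}},"required":["commands"]}

```bash
ls; mkdir -p pics; cat > h.py <<'E'
import numpy as np, cv2
from rig import read_state, grab_frame
def get(name, fn=None):
    s=read_state(); f=grab_frame(name)
    if 'mount' in f:
        T=np.eye(4); T[:3,:3]=s['tcp_rot']; T[:3,3]=s['ee_pos']; f['E']=T@np.array(f['mount'])
    else: f['E']=np.array(f['extrinsics'])
    if fn: cv2.imwrite('pics/'+fn, f['image'][:,:,::-1]); np.save('pics/'+fn+'.npy',{k:f[k] for k in('fx','fy','cx','cy','D','E','image')},allow_pickle=True)
    return f
def load(fn): return np.load('pics/'+fn+'.npy',allow_pickle=True).item()
def K(f): return np.array([[f['fx'],0,f['cx']],[0,f['fy'],f['cy']],[0,0,1.]])
def ray(f,u,v):
    p=cv2.undistortPoints(np.array([[[u,v]]],float),K(f),np.array(f['D'],float))[0,0]
    d=f['E'][:3,:3]@np.array([p[0],-p[1],-1]); return f['E'][:3,3],d
def atz(f,u,v,z):
    o,d=ray(f,u,v); return o+d*(z-o[2])/d[2]
def proj(f,P):
    P=np.atleast_2d(P); E=np.linalg.inv(f['E']); c=P@E[:3,:3].T+E[:3,3]; c=c*[1,-1,-1]
    return cv2.projectPoints(c,np.zeros(3),np.zeros(3),K(f),np.array(f['D'],float))[0][:,0]
def crop(fn,x0,y0,x1,y1,s,out):
    im=load(fn)['image'][y0:y1,x0:x1,::-1]; cv2.imwrite('pics/'+out,cv2.resize(im,None,fx=s,fy=s,interpolation=cv2.INTER_CUBIC))
def tri(l):
    A=0;b=0
    for f,u,v in l:
        o,d=ray(f,u,v); d=d/np.linalg.norm(d); M=np.eye(3)-np.outer(d,d); A=A+M; b=b+M@o
    return np.linalg.solve(A,b)
E
python3 - <<'E'
from h import *
a=get('scene','s0.png');b=get('top','t0.png')
cv2.imwrite('pics/both.png',np.vstack([a['image'],b['image']])[:,:,::-1][:, :] if 0 else cv2.resize(np.vstack([a['image'],b['image']])[:,:,::-1],(480,600)))
for f in(a,b): print(f['fx'],f['D'],f['E'].round(3).tolist())
s=read_state();print(s['tcp_rot'],s['force'],s['finger_gap'])
E
```

```text
pics
454.0299917978278 [-0.05658417  0.          0.          0.          0.        ] [[-0.38, -0.724, 0.576, 1.353], [0.925, -0.299, 0.235, 0.189], [0.003, 0.622, 0.783, 1.227], [0.0, 0.0, 0.0, 1.0]]
422.412458265981 [-0.03264933  0.          0.          0.          0.        ] [[-0.017, 0.996, -0.092, 0.403], [-1.0, -0.016, 0.011, -0.14], [0.01, 0.092, 0.996, 1.177], [0.0, 0.0, 0.0, 1.0]]
[[ 3.63259633e-01 -5.28409270e-04 -9.31687802e-01]
 [ 9.31686470e-01 -1.57755838e-03  3.63260008e-01]
 [-1.66174186e-03 -9.99998616e-01 -8.07515123e-05]] [ 0.47720738 -0.38912853  0.88414853] 0.08684369049719343
```

View pics/t0.png

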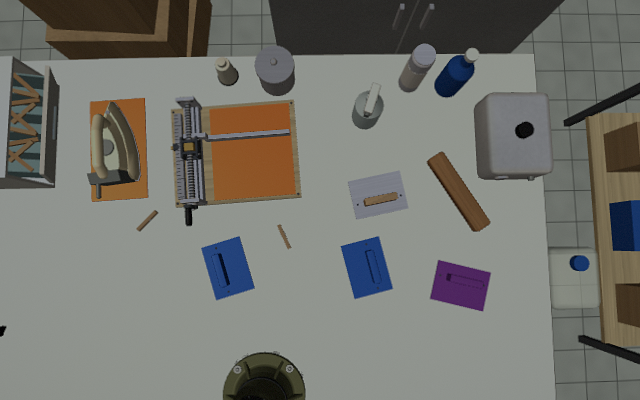

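View pics/s0.png

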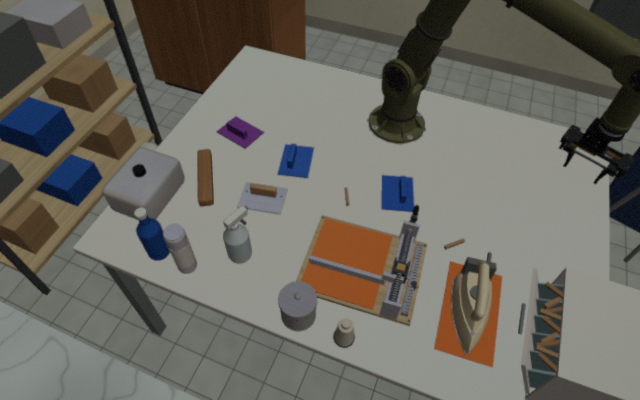

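The top view shows the gauge at (238,150) with the crank at (188,212). The iron on its mat is at (118,150). The template candidates are grey with a beech grip at (378,195), blue at (228,268) and (366,267), and purple at (460,285). The grey one fits, being aluminium and beech. I'll enlarge it to confirm.

```bash
python3 - <<'E'
from h import *
im=load('t0.png')['image'][:,:,::-1]
a=cv2.resize(im[85:235,160:310],None,fx=4,fy=4,interpolation=cv2.INTER_CUBIC)
b=cv2.resize(im[160:230,340:415],None,fx=2.66,fy=2.66,interpolation=cv2.INTER_CUBIC)
c=np.zeros((600,800,3),np.uint8);c[:,:600]=a;c[:b.shape[0],600:600+b.shape[1]]=b[:,:200]
cv2.imwrite('pics/c1.png',c)
f=load('t0.png')
for u,v,z in[(188,215,.107),(172,110,.012),(293,101,.012),(300,197,.012),(378,199,.045),(348,182,.005),(402,171,.005),(408,212,.005),(357,219,.005)]: print(u,v,atz(f,u,v,z).round(4))
E
```

```text
188 215 [0.48   0.1762 0.107 ]
172 110 [0.7857 0.2539 0.012 ]
293 101 [ 0.8063 -0.0894  0.012 ]
300 197 [ 0.532  -0.1058  0.012 ]
378 199 [ 0.5196 -0.3172  0.045 ]
348 182 [ 0.5729 -0.2406  0.005 ]
402 171 [ 0.602  -0.3936  0.005 ]
408 212 [ 0.486  -0.4063  0.005 ]
357 219 [ 0.4688 -0.2632  0.005 ]
```

View pics/c1.png

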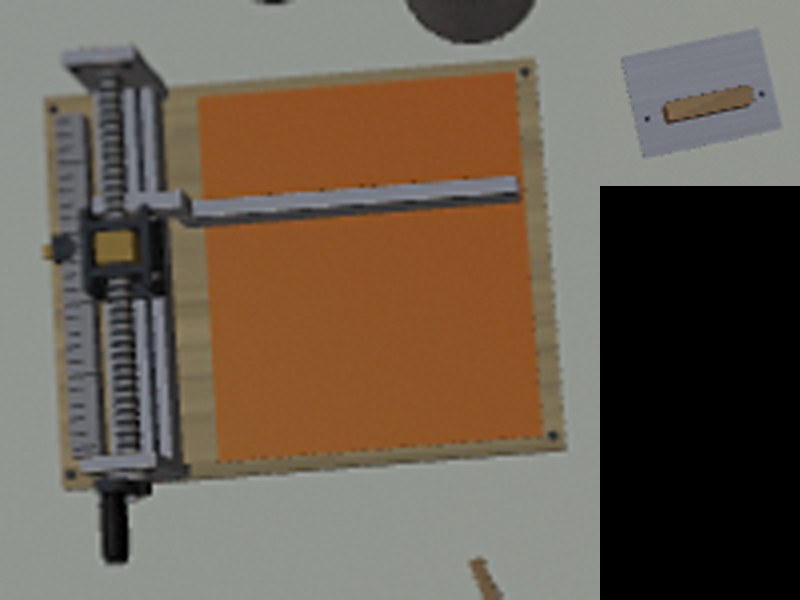

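The crop confirms it: grey plate, beech grip set nearer to the robot. The pointer and rider are near the dark block at crop (62,245). Next I'll work out the gauge pose and the move above the crank.

```bash
cat >> h.py <<'E'
from scipy.spatial.transform import Rotation as R
def goal(yaw,tilt=0):  # jaw x axis = world y turned by yaw, approach tilted forward
    x=np.array([-np.sin(yaw),np.cos(yaw),0]); y0=np.array([0,0,-1.]); f=np.array([np.cos(yaw),np.sin(yaw),0])
    y=np.cos(tilt)*y0+np.sin(tilt)*f; return np.c_[x,y,np.cross(x,y)]
def delta(P,Rg,s=None):
    s=s or read_state(); Rc=np.array(s['tcp_rot'])
    print('shift mm',(Rc.T@(np.array(P)-s['ee_pos'])*1e3).round(1),'rotvec',R.from_matrix(Rc.T@Rg).as_rotvec().round(3))
E
python3 - <<'E'
from h import *
f=load('t0.png')
px=[(176.2,207.5),(171.2,109.2),(294,99.5),(301.5,197.2)]
W=np.array([atz(f,u,v,.012)[:2] for u,v in px]); G=np.array([(-.13,.145),(.15,.145),(.15,-.205),(-.13,-.205)])
a=W-W.mean(0);b=G-G.mean(0)
yaw=np.arctan2((b[:,0]*a[:,1]-b[:,1]*a[:,0]).sum(),(a*b).sum()); c,s=np.cos(yaw),np.sin(yaw); Rm=np.array([[c,-s],[s,c]])
t=W.mean(0)-Rm@G.mean(0); print('yaw',yaw,'t',t,'res',(W-(G@Rm.T+t)).round(4).tolist())
def g(p): return (Rm.T@(p[:2]-t)).round(4)
q=lambda x,y:(160+x/4,85+y/4)
for n,x,y,z in[('handle near end',115,560,.107),('handle far end',113,487,.107),('screw far',107,90,.072),('screw near',127,440,.072),('block',62,245,.037),('fence L far',195,202,.045),('fence R',518,180,.045)]:
    p=atz(f,*q(x,y),z); print(n,p.round(4),g(p))
# template
m=lambda x,y:(340+(x-600)/2.66,160+y/2.66)
for x,y in[(621,57),(758,28),(781,127),(642,157)]: print('tmpl',atz(f,*m(x,y),.005).round(4))
for x,y in[(667,108),(753,90)]: print('grip top',atz(f,*m(x,y),.045).round(4))
print(np.array(grab_frame('wrist')['mount']).round(3))
delta([.46,.18,.25],goal(yaw))
E
```

```text
yaw 0.06565338468555197 t [0.64758955 0.10210293] res [[-0.0003, -0.001], [0.0003, -0.0005], [-0.0, 0.0004], [0.0, 0.001]]
handle near end [0.4546 0.174  0.107 ] [-0.1879  0.0844]
handle far end [0.501  0.1758 0.107 ] [-0.1415  0.0832]
screw far [0.7721 0.1939 0.072 ] [0.1303 0.0834]
screw near [0.5351 0.1773 0.072 ] [-0.1073  0.0824]
block [0.6748 0.2338 0.037 ] [0.0358 0.1296]
fence L far [0.7013 0.1405 0.045 ] [0.0561 0.0348]
fence R [ 0.7132 -0.0804  0.045 ] [ 0.0535 -0.1864]
tmpl [ 0.5746 -0.2403  0.005 ]
tmpl [ 0.6034 -0.3863  0.005 ]
tmpl [ 0.4979 -0.4069  0.005 ]
tmpl [ 0.4688 -0.2599  0.005 ]
grip top [ 0.5158 -0.2824  0.045 ]
grip top [ 0.5329 -0.3706  0.045 ]
[[ 1.    -0.    -0.    -0.   ]
 [-0.     0.278 -0.961 -0.163]
 [ 0.     0.961  0.278  0.075]
 [ 0.     0.     0.     1.   ]]
shift mm [-314.8  -27.8 -363.1] rotvec [-0.    -0.437 -0.002]
```

>>> carry_out --pt "0 0 0 0 -0.109 0 1" --pt "0 0 0 0 -0.109 0 1" --pt "0 0 0 0 -0.109 0 1" --pt "0 0 0 0 -0.109 0 1" --pt "-27.5 -1.7 -12.2 0 0 0 1" --pt "-27.5 -1.7 -12.2 0 0 0 1" --pt "-27.5 -1.7 -12.2 0 0 0 1" --pt "-27.5 -1.7 -12.2 0 0 0 1" --pt "-27.5 -1.7 -12.2 0 0 0 1" --pt "-27.5 -1.7 -12.2 0 0 0 1" --pt "-27.5 -1.7 -12.2 0 0 0 1" --pt "-27.5 -1.7 -12.2 0 0 0 1" --pt "-27.5 -1.7 -12.2 0 0 0 1" --pt "-27.5 -1.7 -12.2 0 0 0 1" --pt "-27.5 -1.7 -12.2 0 0 0 1" --pt "-27.5 -1.7 -12.2 0 0 0 1" --pt "-27.5 -1.7 -12.2 0 0 0 1" --pt "-27.5 -1.7 -12.2 0 0 0 1" --pt "-27.5 -1.7 -12.2 0 0 0 1" --pt "-27.5 -1.7 -12.2 0 0 0 1"

```text
clock: 1.82
ee_pos: [0.4595, 0.1775, 0.2497]
tcp_rot: [[-0.064, -0.0, -0.998], [0.998, 0.0, -0.064], [0.0, -1.0, 0.0]]
force: [0.5, 0.1, 0.7]
finger_gap: 0.0871
```

>>> carry_out --pt "0 0 0 -0.09 0 0 1" --pt "0 0 0 -0.09 0 0 1" --pt "0 0 0 -0.09 0 0 1" --pt "0 0 0 0 0 0 1"

```text
clock: 2.15
ee_pos: [0.4559, 0.1788, 0.2482]
tcp_rot: [[-0.067, 0.266, -0.962], [0.998, 0.017, -0.064], [-0.0, -0.964, -0.267]]
force: [-1.2, 0.2, 0.0]
finger_gap: 0.087
```

```bash
python3 - <<'E'
from h import *
f=get('wrist','w1.png'); s=read_state(); print(s['clock'],s['ee_pos'],s['force'])
Rm=goal(.0657)
G=np.array([.6476,.1021,0]);c,sn=np.cos(.0657),np.sin(.0657);M=np.array([[c,-sn,0],[sn,c,0],[0,0,1]])
for n,p in dict(grip=(-.1648,.0835,.107),axis=(-.133,.083,.072),bl=(-.13,.145,.012),br=(-.13,-.205,.012),rider=(.036,.13,.037),fence=(.05,.035,.045)).items():
  print(n,proj(f,G+M@np.array(p)).round(1))
E
```

```text
2.2 [0.45716322 0.17896406 0.24919292] [0.38143162 0.06652696 0.42078844]
grip [[320.4 169.8]]
axis [[320.6 179.9]]
bl [[363.3 162.3]]
br [[126.2 162.1]]
rider [[349.  257.2]]
fence [[293.5 266.5]]
```

View pics/w1.png

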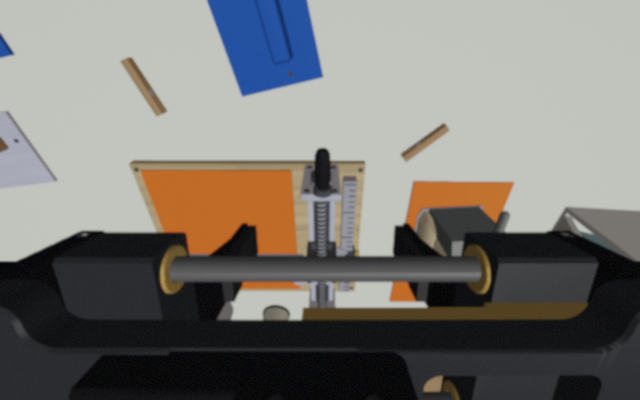

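The view is inverted, so image-down is away from the robot. The handle is at (322,152–190), matching the prediction to about 1–2 px. The gripper hides the pointer, so I'll look at the pointer and rider from close above.

>>> carry_out --pt "0 0 0 0.09 0 0 1" --pt "0 0 0 0.09 0 0 1" --pt "0 0 0 0.09 0 0 1" --pt "2.8 10 -35.6 0 0 0 1" --pt "2.8 10 -35.6 0 0 0 1" --pt "2.8 10 -35.6 0 0 0 1" --pt "2.8 10 -35.6 0 0 0 1" --pt "2.8 10 -35.6 0 0 0 1" --pt "2.8 10 -35.6 0 0 0 1" --pt "2.8 10 -35.6 0 0 0 1" --pt "2.8 10 -35.6 0 0 0 1" --pt "0 0 0 0 0 0 1"

```text
clock: 3.2
ee_pos: [0.7455, 0.2187, 0.1591]
tcp_rot: [[-0.064, -0.008, -0.998], [0.998, -0.006, -0.064], [-0.006, -1.0, 0.008]]
force: [-1.7, 0.7, -3.0]
finger_gap: 0.087
```

```bash
cat >> h.py <<'E'
G=np.array([.6476,.1021,0]);YAW=.0657;M=R.from_euler('z',YAW).as_matrix()
def g2w(p): return G+M@np.array(p)
def w2g(p): return M.T@(np.array(p)-G)
E
python3 - <<'E'
from h import *
f=get('wrist','w2.png'); s=read_state(); print(s['clock'],s['ee_pos'],f['fx'])
p=proj(f,g2w((.036,.125,.037)))[0]; print(p)
u,v=p.astype(int); x0=max(0,u-100); y0=max(0,v-75); print(x0,y0)
crop('w2.png',x0,y0,x0+200,y0+150,4,'w2c.png')
E
```

```text
3.25 [0.74318839 0.21861391 0.16165283] 276.93282015653256
[341.18219898 122.63591713]
241 47
```

View pics/w2c.png

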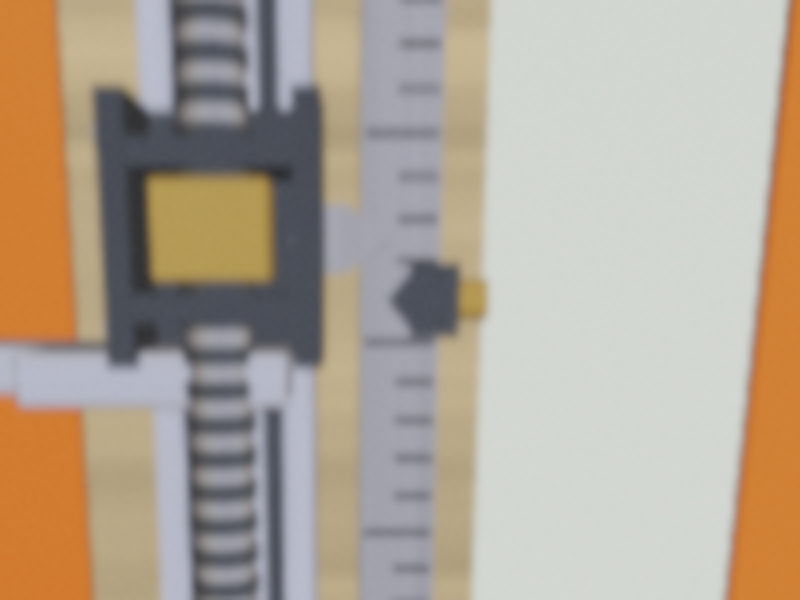

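The pointer is the light taper at crop (325–385, 240) and the rider tip is at (390,300), so the gap is about 15 mm. I'll make one contrast-stretched crop for the tip.

```bash
python3 - <<'E'
from h import *
f=load('w2.png'); im=f['image'][90:135,315:370,::-1].astype(float)
im=np.clip((im-110)*3.2,0,255).astype(np.uint8) if 0 else im
g=cv2.resize(im,None,fx=13,fy=13,interpolation=cv2.INTER_CUBIC)
l=g.mean(2); lo,hi=np.percentile(l,35),np.percentile(l,99.5); print(lo,hi)
cv2.imwrite('pics/w2d.png',np.clip((g-lo)*255/(hi-lo),0,255).astype(np.uint8))
q=lambda x,y:(241+x/4,47+y/4)
for n,x,y in[('ptr base',330,240),('rider',391,300)]: print(n,w2g(atz(f,*q(x,y),.037)).round(4))
E
```

```text
153.68536494326523 211.92620744822074
ptr base [0.0211 0.1074 0.037 ]
rider [0.0354 0.1226 0.037 ]
```

View pics/w2d.png

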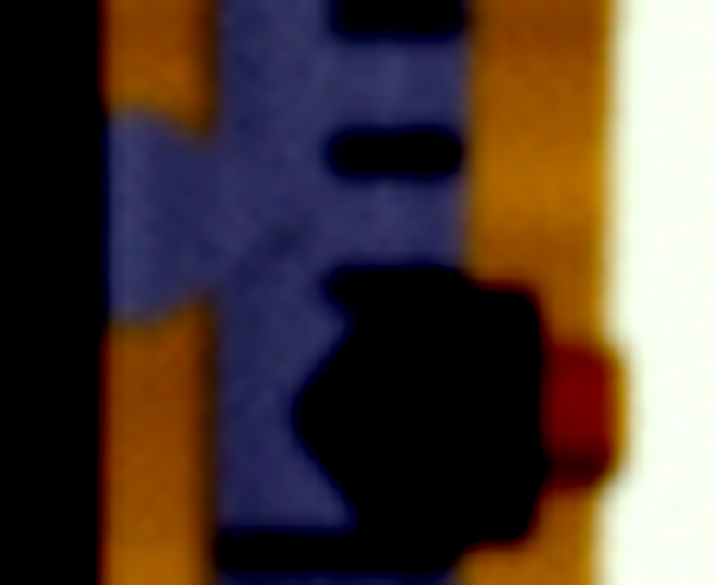

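Pointer tip is at about (338,106.8) and rider tip at (337.7,121.7), so the gap is about 15 mm, inside the stated 7–22. Next, the crank.

>>> carry_out --pt "-3.3 -0.4 33.7 0 0 0 1" --pt "-3.3 -0.4 33.7 0 0 0 1" --pt "-3.3 -0.4 33.7 0 0 0 1" --pt "-3.3 -0.4 33.7 0 0 0 1" --pt "-3.3 -0.4 33.7 0 0 0 1" --pt "-3.3 -0.4 33.7 0 0 0 1" --pt "-3.3 -0.4 33.7 0 0 0 1" --pt "-3.3 -0.4 33.7 0 0 0 1" --pt "0 0 0 -0.09 0 0 1" --pt "0 0 0 -0.09 0 0 1" --pt "0 0 0 -0.09 0 0 1" --pt "0 0 0 0 0 0 1"

```text
clock: 4.25
ee_pos: [0.4708, 0.1758, 0.1725]
tcp_rot: [[-0.067, 0.266, -0.962], [0.998, 0.019, -0.064], [0.001, -0.964, -0.267]]
force: [-1.0, -0.4, -0.3]
finger_gap: 0.0867
```

```bash
python3 - <<'E'
from h import *
f=load('w2.png')
a=w2g(atz(f,338.1,106.8,.037));b=w2g(atz(f,337.7,121.7,.037)); print(a,b,b-a)
s=read_state(); print(s['clock'],s['ee_pos'],w2g(s['ee_pos']).round(4))
delta(g2w((-.1664,.084,.0877)),goal(YAW,.265))
E
```

```text
[0.02092473 0.12175547 0.037     ] [0.03509338 0.12151833 0.037     ] [ 0.01416866 -0.00023714  0.        ]
4.25 [0.47077003 0.17575807 0.17245479] [-0.1716  0.0851  0.1725]
shift mm [-1.2 83.1 17.6] rotvec [0.005 0.001 0.001]
```

>>> carry_out --pt "-0.2 13.9 2.9 0 0 0 1" --pt "-0.2 13.9 2.9 0 0 0 1" --pt "-0.2 13.9 2.9 0 0 0 1" --pt "-0.2 13.9 2.9 0 0 0 1" --pt "-0.2 13.9 2.9 0 0 0 1" --pt "-0.2 13.9 2.9 0 0 0 1" --pt "0 0 0 0 0 0 1" --pt "0 0 0 0 0 0 1" --pt "0 0 0 0 0 0 0" --pt "0 0 0 0 0 0 0" --pt "0 0 0 0 0 0 0" --pt "0 0 0 0 0 0 0" --pt "0 0 0 0 0 0 0" --pt "0 0 0 0 0 0 0" --pt "0 0 0 0 0 0 0" --pt "0 0 0 0 0 0 0" --squeeze 35

```text
clock: 5.58
ee_pos: [0.4802, 0.1752, 0.088]
tcp_rot: [[-0.064, 0.266, -0.962], [0.998, 0.017, -0.062], [0.0, -0.964, -0.267]]
force: [-0.2, 0.3, 0.3]
finger_gap: 0.0414
```

```bash
python3 - <<'E'
from h import *
s=read_state(); Rc=np.array(s['tcp_rot']); g=s['ee_pos']-Rc[:,1]*.019
print(s['clock'],'grasp g',w2g(g).round(4),'F',np.array(s['force']).round(1),s['finger_gap'])
E
```

```text
5.5833 grasp g [-0.1673  0.0839  0.1063] F [-0.2  0.3  0.3] 0.04142529117252296
```

>>> carry_out --pt "0 -1.3 4.8 0 0 0 0" --pt "0 0 0 0 0 0 0" --pt "0 0 0 0 0 0 0" --pt "0 0 0 0 0 0 0" --pt "0 0 0 0 0 0 0" --pt "0 0 0 0 0 0 0" --pt "0 0 0 0 0 0 0"

```text
clock: 6.17
ee_pos: [0.4748, 0.1755, 0.0879]
tcp_rot: [[-0.065, 0.266, -0.962], [0.998, 0.018, -0.062], [0.001, -0.964, -0.266]]
force: [-2.8, 3.3, 1.2]
finger_gap: 0.0167
```

```bash
cat >> h.py <<'E'
AX=np.array([.083,.072])
def hs():
    s=read_state(); Rc=np.array(s['tcp_rot']); g=w2g(s['ee_pos']-Rc[:,1]*.019)
    d=g[1:]-AX; print('t',s['clock'],'grasp g',g.round(4),'Fg',(M.T@np.array(s['force'])).round(1),'gap',round(s['finger_gap'],4),'r',np.hypot(*d).round(4),'ang cw',np.degrees(np.arctan2(-d[0],d[1])).round(1))
    return s,g
E
python3 -c "
from h import *
hs()"
```

```text
t 6.1667 grasp g [-0.1726  0.0846  0.1062] Fg [-2.6  3.5  1.2] gap 0.0167 r 0.0342 ang cw -2.7
```

```bash
cat >> h.py <<'E'
def rows(a0,a1,n,r=35.):
    a=np.radians(np.linspace(a0,a1,n+1)); y=-r*np.sin(a); z=r*np.cos(a)
    print([[round(dy,1),round(-.964*dz,1),round(-.266*dz,1),0,0,0,0] for dy,dz in zip(np.diff(y),np.diff(z))])
E
python3 -c "
from h import *
rows(-2.6,87.4,9)"
```

```text
[[np.float64(-6.1), np.float64(0.2), np.float64(0.1), 0, 0, 0, 0], [np.float64(-6.0), np.float64(1.3), np.float64(0.3), 0, 0, 0, 0], [np.float64(-5.6), np.float64(2.2), np.float64(0.6), 0, 0, 0, 0], [np.float64(-5.2), np.float64(3.2), np.float64(0.9), 0, 0, 0, 0], [np.float64(-4.5), np.float64(4.0), np.float64(1.1), 0, 0, 0, 0], [np.float64(-3.7), np.float64(4.7), np.float64(1.3), 0, 0, 0, 0], [np.float64(-2.8), np.float64(5.2), np.float64(1.4), 0, 0, 0, 0], [np.float64(-1.8), np.float64(5.6), np.float64(1.5), 0, 0, 0, 0], [np.float64(-0.8), np.float64(5.8), np.float64(1.6), 0, 0, 0, 0]]
```

>>> carry_out --pt "-6.1 0.2 0.1 0 0 0 0" --pt "-6.0 1.3 0.3 0 0 0 0" --pt "-5.6 2.2 0.6 0 0 0 0" --pt "-5.2 3.2 0.9 0 0 0 0" --pt "-4.5 4.0 1.1 0 0 0 0" --pt "0 0 0 0 0 0 0"

```text
clock: 6.67
ee_pos: [0.4766, 0.1472, 0.0754]
tcp_rot: [[-0.064, 0.266, -0.962], [0.998, 0.018, -0.061], [0.001, -0.964, -0.266]]
force: [2.4, 5.4, -7.7]
finger_gap: 0.0171
```

```bash
python3 -c "
from h import *
hs()"
```

```text
t 6.6667 grasp g [-0.1727  0.0562  0.0937] Fg [ 2.7  5.3 -7.7] gap 0.0171 r 0.0345 ang cw 51.1
```

```bash
sed -i 's/print(\[\[round/print([[round/; s/round(dy,1)/float(round(dy,1))/; s/round(-.964\*dz,1)/float(round(-.964*dz,1))/; s/round(-.266\*dz,1)/float(round(-.266*dz,1))/' h.py; python3 -c "
from h import *
rows(47.4,187.4,14)"
```

```text
[[-3.7, 4.7, 1.3, 0, 0, 0, 0], [-2.8, 5.2, 1.4, 0, 0, 0, 0], [-1.8, 5.6, 1.5, 0, 0, 0, 0], [-0.8, 5.8, 1.6, 0, 0, 0, 0], [0.3, 5.9, 1.6, 0, 0, 0, 0], [1.3, 5.7, 1.6, 0, 0, 0, 0], [2.3, 5.4, 1.5, 0, 0, 0, 0], [3.3, 5.0, 1.4, 0, 0, 0, 0], [4.1, 4.3, 1.2, 0, 0, 0, 0], [4.8, 3.6, 1.0, 0, 0, 0, 0], [5.4, 2.7, 0.8, 0, 0, 0, 0], [5.8, 1.8, 0.5, 0, 0, 0, 0], [6.0, 0.8, 0.2, 0, 0, 0, 0], [6.1, -0.2, -0.1, 0, 0, 0, 0]]
```

>>> carry_out --pt "-3.7 4.7 1.3 0 0 0 0" --pt "-2.8 5.2 1.4 0 0 0 0" --pt "-1.8 5.6 1.5 0 0 0 0" --pt "-0.8 5.8 1.6 0 0 0 0" --pt "0.3 5.9 1.6 0 0 0 0" --pt "0 0 0 0 0 0 0"

```text
clock: 7.17
ee_pos: [0.4772, 0.1396, 0.0475]
tcp_rot: [[-0.065, 0.266, -0.962], [0.998, 0.018, -0.063], [0.001, -0.964, -0.266]]
force: [-2.0, 7.4, -3.3]
finger_gap: 0.0171
```

```bash
python3 -c "
from h import *
hs()"
```

```text
t 7.1667 grasp g [-0.1727  0.0486  0.0658] Fg [-1.5  7.5 -3.3] gap 0.0171 r 0.0349 ang cw 100.2
```

>>> carry_out --pt "2.3 5.7 1.6 0 0 0 0" --pt "2.8 5.4 1.5 0 0 0 0" --pt "3.3 5.0 1.4 0 0 0 0" --pt "4.1 4.3 1.2 0 0 0 0" --pt "4.8 3.6 1.0 0 0 0 0" --pt "5.4 2.7 0.8 0 0 0 0" --pt "5.8 1.8 0.5 0 0 0 0" --pt "6.0 0.8 0.2 0 0 0 0" --pt "6.1 -0.2 -0.1 0 0 0 0" --pt "0 0 0 0 0 0 0"

```text
clock: 8.0
ee_pos: [0.4748, 0.1778, 0.0179]
tcp_rot: [[-0.063, 0.265, -0.962], [0.998, 0.015, -0.062], [-0.002, -0.964, -0.265]]
force: [-5.8, -0.3, 5.1]
finger_gap: 0.0169
```

```bash
python3 -c "
from h import *
hs(); rows(187.4,357.4,17)
get('top','t1.png');get('scene','s1.png')"
```

```text
t 8.0 grasp g [-0.1725  0.087   0.0363] Fg [-5.9  0.1  5.1] gap 0.0169 r 0.036 ang cw -173.7
[[6.0, -1.3, -0.3, 0, 0, 0, 0], [5.6, -2.2, -0.6, 0, 0, 0, 0], [5.2, -3.2, -0.9, 0, 0, 0, 0], [4.5, -4.0, -1.1, 0, 0, 0, 0], [3.7, -4.7, -1.3, 0, 0, 0, 0], [2.8, -5.2, -1.4, 0, 0, 0, 0], [1.8, -5.6, -1.5, 0, 0, 0, 0], [0.8, -5.8, -1.6, 0, 0, 0, 0], [-0.3, -5.9, -1.6, 0, 0, 0, 0], [-1.3, -5.7, -1.6, 0, 0, 0, 0], [-2.3, -5.4, -1.5, 0, 0, 0, 0], [-3.3, -5.0, -1.4, 0, 0, 0, 0], [-4.1, -4.3, -1.2, 0, 0, 0, 0], [-4.8, -3.6, -1.0, 0, 0, 0, 0], [-5.4, -2.7, -0.8, 0, 0, 0, 0], [-5.8, -1.8, -0.5, 0, 0, 0, 0], [-6.0, -0.8, -0.2, 0, 0, 0, 0]]
```

>>> carry_out --pt "6.0 -1.3 -0.3 0 0 0 0" --pt "5.6 -2.2 -0.6 0 0 0 0" --pt "5.2 -3.2 -0.9 0 0 0 0" --pt "4.5 -4.0 -1.1 0 0 0 0" --pt "3.7 -4.7 -1.3 0 0 0 0" --pt "2.8 -5.2 -1.4 0 0 0 0" --pt "1.8 -5.6 -1.5 0 0 0 0" --pt "0.8 -5.8 -1.6 0 0 0 0" --pt "-0.3 -5.9 -1.6 0 0 0 0" --pt "0 0 0 0 0 0 0"

```text
clock: 8.93
ee_pos: [0.4727, 0.209, 0.0587]
tcp_rot: [[-0.064, 0.266, -0.962], [0.998, 0.017, -0.061], [0.0, -0.964, -0.266]]
force: [-3.3, -5.3, 0.9]
finger_gap: 0.0169
```

```bash
python3 -c "
from h import *
hs(); b=get('top','t2.png')
a=load('t0.png')['image'];
def edge(im):
    # column-wise subpixel row of fence front/back edge using red-blue
    out=[]
    for u in range(225,280):
        c=im[115:165,u].astype(float); m=c[:,0]-c[:,2]; w=np.clip(m.max()*.6-m,0,None); w=np.where(w>15,w,0); out.append((w*np.arange(115,165)).sum()/w.sum())
    return np.array(out)
e=[edge(x) for x in (a,load('t1.png')['image'],b['image'])]
for x in e: print(np.median(x-e[0]), x[::18].round(1))
p=atz(load('t0.png'),250,133,.03);q=atz(load('t0.png'),250,132,.03);print((q-p)[:2])
"
```

```text
t 8.9333 grasp g [-0.1726  0.1182  0.077 ] Fg [-3.6 -5.1  0.9] gap 0.0169 r 0.0355 ang cw -81.9
0.0 [136.7 135.4 133.8 132.4]
-2.739816029309452 [133.9 132.4 131.  129.6]
-4.601486931898052 [132.1 130.7 129.3 127.8]
[ 2.83262173e-03 -4.36795791e-07]
```

```bash
python3 -c "
from h import *
rows(277.4,391.4,11)"
```

```text
[[-1.4, -5.9, -1.6, 0, 0, 0, 0], [-2.5, -5.6, -1.5, 0, 0, 0, 0], [-3.5, -5.1, -1.4, 0, 0, 0, 0], [-4.4, -4.4, -1.2, 0, 0, 0, 0], [-5.1, -3.6, -1.0, 0, 0, 0, 0], [-5.7, -2.6, -0.7, 0, 0, 0, 0], [-6.1, -1.6, -0.4, 0, 0, 0, 0], [-6.3, -0.5, -0.1, 0, 0, 0, 0], [-6.3, 0.6, 0.2, 0, 0, 0, 0], [-6.1, 1.7, 0.5, 0, 0, 0, 0], [-5.7, 2.7, 0.7, 0, 0, 0, 0]]
```

>>> carry_out --pt "-1.4 -5.9 -1.6 0 0 0 0" --pt "-2.5 -5.6 -1.5 0 0 0 0" --pt "-3.5 -5.1 -1.4 0 0 0 0" --pt "-4.4 -4.4 -1.2 0 0 0 0" --pt "-5.1 -3.6 -1.0 0 0 0 0" --pt "-5.7 -2.6 -0.7 0 0 0 0" --pt "-6.1 -1.6 -0.4 0 0 0 0" --pt "-6.3 -0.5 -0.1 0 0 0 0" --pt "-6.3 0.6 0.2 0 0 0 0" --pt "-6.1 1.7 0.5 0 0 0 0" --pt "-5.7 2.7 0.7 0 0 0 0" --pt "0 0 0 0 0 0 0" --pt "0 0 0 0 0 0 0"

```text
clock: 10.07
ee_pos: [0.4761, 0.1561, 0.083]
tcp_rot: [[-0.064, 0.266, -0.962], [0.998, 0.017, -0.062], [0.0, -0.964, -0.267]]
force: [-2.8, 0.4, -4.7]
finger_gap: 0.0168
```

```bash
cat >> h.py <<'E'
def edge(im,u0=225,u1=280):
    out=[]
    for u in range(u0,u1):
        c=im[110:165,u].astype(float); m=c[:,0]-c[:,2]; w=np.clip(m.max()*.6-m,0,None); w=np.where(w>15,w,0); out.append((w*np.arange(110,165)).sum()/w.sum())
    return np.array(out)
def fmove(fn):
    d=-np.median(edge(get('top',fn)['image'])-edge(load('t0.png')['image']))*2.833; print('fence moved',d.round(2),'pointer',(d-14.2).round(2))
E
python3 -c "
from h import *
hs(); fmove('t3.png'); rows(391.4,391.4-170,17)"
```

```text
t 10.0667 grasp g [-0.1726  0.0652  0.1013] Fg [-2.7  0.6 -4.7] gap 0.0168 r 0.0343 ang cw 31.3
fence moved 19.19 pointer 4.99
[[5.5, -2.6, -0.7, 0, 0, 0, 0], [5.9, -1.7, -0.5, 0, 0, 0, 0], [6.1, -0.7, -0.2, 0, 0, 0, 0], [6.1, 0.4, 0.1, 0, 0, 0, 0], [5.9, 1.4, 0.4, 0, 0, 0, 0], [5.6, 2.4, 0.6, 0, 0, 0, 0], [5.1, 3.3, 0.9, 0, 0, 0, 0], [4.4, 4.1, 1.1, 0, 0, 0, 0], [3.6, 4.7, 1.3, 0, 0, 0, 0], [2.7, 5.3, 1.5, 0, 0, 0, 0], [1.7, 5.6, 1.6, 0, 0, 0, 0], [0.7, 5.8, 1.6, 0, 0, 0, 0], [-0.4, 5.9, 1.6, 0, 0, 0, 0], [-1.4, 5.7, 1.6, 0, 0, 0, 0], [-2.4, 5.4, 1.5, 0, 0, 0, 0], [-3.4, 4.9, 1.4, 0, 0, 0, 0], [-4.2, 4.3, 1.2, 0, 0, 0, 0]]
```

>>> carry_out --pt "5.5 -2.6 -0.7 0 0 0 0" --pt "5.9 -1.7 -0.5 0 0 0 0" --pt "6.1 -0.7 -0.2 0 0 0 0" --pt "6.1 0.4 0.1 0 0 0 0" --pt "5.9 1.4 0.4 0 0 0 0" --pt "5.6 2.4 0.6 0 0 0 0" --pt "5.1 3.3 0.9 0 0 0 0" --pt "4.4 4.1 1.1 0 0 0 0" --pt "3.6 4.7 1.3 0 0 0 0" --pt "2.7 5.3 1.5 0 0 0 0" --pt "1.7 5.6 1.6 0 0 0 0" --pt "0.7 5.8 1.6 0 0 0 0" --pt "-0.4 5.9 1.6 0 0 0 0" --pt "-1.4 5.7 1.6 0 0 0 0" --pt "-2.4 5.4 1.5 0 0 0 0" --pt "-3.4 4.9 1.4 0 0 0 0" --pt "-4.2 4.3 1.2 0 0 0 0" --pt "0 0 0 0 0 0 0" --pt "0 0 0 0 0 0 0"

```text
clock: 11.7
ee_pos: [0.4735, 0.1974, 0.0264]
tcp_rot: [[-0.064, 0.266, -0.962], [0.998, 0.016, -0.062], [-0.001, -0.964, -0.266]]
force: [-2.3, -5.0, -0.7]
finger_gap: 0.0172
```

```bash
python3 -c "
from h import *
hs(); fmove('t4.png'); rows(221.4,211.4,1)"
```

```text
t 11.7 grasp g [-0.1726  0.1066  0.0448] Fg [-2.6 -4.8 -0.7] gap 0.0172 r 0.036 ang cw -139.1
fence moved 14.9 pointer 0.7
[[-4.9, 3.5, 1.0, 0, 0, 0, 0]]
```

>>> carry_out --pt "-4.9 3.5 1.0 0 0 0 0" --pt "0 0 0 0 0 0 0" --pt "0 0 0 0 0 0 0" --pt "0 0 0 0 0 0 0" --pt "0 0 0 0 0 0 1" --pt "0 0 0 0 0 0 1" --pt "0 0 0 0 0 0 1" --pt "0 0 0 0 0 0 1" --pt "0 0 0 0 0 0 1" --pt "0 0 0 0 0 0 1" --pt "0 0 0 0 0 0 1" --pt "0 0 0 0 0 0 1"

```text
clock: 12.75
ee_pos: [0.4739, 0.1929, 0.0229]
tcp_rot: [[-0.064, 0.267, -0.962], [0.998, 0.017, -0.062], [0.0, -0.964, -0.267]]
force: [-2.0, 0.9, -0.0]
finger_gap: 0.0621
```

>>> carry_out --pt "0 -30 0 0 0 0 1" --pt "0 -30 0 0 0 0 1" --pt "0 -30 0 0 0 0 1" --pt "0 -30 0 0 0 0 1" --pt "0 -25 0 0 0 0 1" --pt "0 0 0 0.09 0 0 1" --pt "0 0 0 0.09 0 0 1" --pt "0 0 0 0.086 0 0 1" --pt "0 0 0 0 0 0 1"

```text
clock: 13.5
ee_pos: [0.438, 0.1901, 0.1628]
tcp_rot: [[-0.062, 0.004, -0.998], [0.998, -0.0, -0.062], [-0.0, -1.0, -0.004]]
force: [0.9, 0.6, 0.4]
finger_gap: 0.0872
```

```bash
python3 -c "
from h import *
hs(); fmove('t5.png'); delta([.743,.219,.162],goal(YAW))"
```

```text
t 13.5 grasp g [-0.2035  0.1016  0.1818] Fg [0.9 0.5 0.4] gap 0.0872 r 0.1114 ang cw -9.6
fence moved 14.2 pointer 0.0
shift mm [  10.1    1.6 -307.5] rotvec [ 0.005 -0.004 -0.001]
```

>>> carry_out --pt "1.1 0.2 -34.2 0 0 0 1" --pt "1.1 0.2 -34.2 0 0 0 1" --pt "1.1 0.2 -34.2 0 0 0 1" --pt "1.1 0.2 -34.2 0 0 0 1" --pt "1.1 0.2 -34.2 0 0 0 1" --pt "1.1 0.2 -34.2 0 0 0 1" --pt "1.1 0.2 -34.2 0 0 0 1" --pt "1.1 0.2 -34.2 0 0 0 1" --pt "1.1 0.2 -34.2 0 0 0 1" --pt "0 0 0 0 0 0 1" --pt "0 0 0 0 0 0 1"

```text
clock: 14.47
ee_pos: [0.7414, 0.2194, 0.159]
tcp_rot: [[-0.063, 0.001, -0.998], [0.998, -0.002, -0.063], [-0.002, -1.0, -0.001]]
force: [-0.6, 0.7, -1.1]
finger_gap: 0.0871
```

```bash
python3 - <<'E'
from h import *
f=get('wrist','w3.png'); s=read_state(); print(s['clock'],s['ee_pos'])
u,v=proj(f,g2w((.035,.118,.037)))[0]; print(u,v); x0=int(u)-28;y0=int(v)-23; print(x0,y0)
im=f['image'][y0:y0+46,x0:x0+56,::-1].astype(float); g=cv2.resize(im,None,fx=13,fy=13,interpolation=cv2.INTER_CUBIC)
lo,hi=110,215
cv2.imwrite('pics/w3d.png',np.clip((g-lo)*255/(hi-lo),0,255).astype(np.uint8))
E
```

```text
14.5167 [0.7406148  0.21980715 0.16048632]
332.67651328695575 124.66980877726776
304 101
```

View pics/w3d.png

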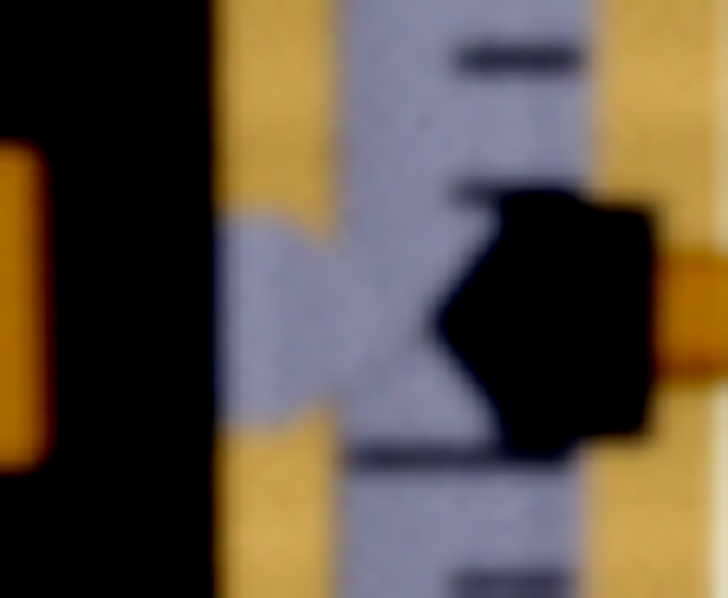

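The pointer taper is centred at row ~324 and the rider tip at (437,323). They are level within about 0.3 mm. The template is next.

```bash
python3 - <<'E'
from h import *
s=read_state(); print(np.array(s['joint_positions']).round(3))
ty=.195
A=goal(ty-np.pi/2); B=goal(ty+np.pi/2)
delta([.523,-.3265,.20],A); delta([.523,-.3265,.2],B)
print(A.round(2))
E
```

```text
[-0.539  0.63   0.357  1.173 -0.211  1.372  1.43 ]
shift mm [-531.4  -39.7  251.8] rotvec [2.000e-03 1.439e+00 1.000e-03]
shift mm [-531.4  -39.7  251.8] rotvec [ 1.000e-03 -1.702e+00 -2.000e-03]
[[ 0.98  0.   -0.19]
 [ 0.19  0.    0.98]
 [ 0.   -1.    0.  ]]
```

>>> carry_out --pt "0 -3.3 0 0 0.12 0 1" --pt "0 -3.3 0 0 0.12 0 1" --pt "0 -3.3 0 0 0.12 0 1" --pt "0 -3.3 0 0 0.12 0 1" --pt "0 -3.3 0 0 0.12 0 1" --pt "0 -3.3 0 0 0.12 0 1" --pt "0 -3.3 0 0 0.12 0 1" --pt "0 -3.3 0 0 0.12 0 1" --pt "0 -3.3 0 0 0.12 0 1" --pt "0 -3.3 0 0 0.12 0 1" --pt "0 -3.3 0 0 0.12 0 1" --pt "0 -3.3 0 0 0.119 0 1"

```text
clock: 15.52
ee_pos: [0.7399, 0.2204, 0.2034]
tcp_rot: [[0.982, 0.005, -0.189], [0.189, 0.003, 0.982], [0.005, -1.0, 0.002]]
force: [0.8, 0.3, 0.6]
finger_gap: 0.0872
```

>>> carry_out --pt "-17.7 0 -27.4 0 0 0 1" --pt "-17.7 0 -27.4 0 0 0 1" --pt "-17.7 0 -27.4 0 0 0 1" --pt "-17.7 0 -27.4 0 0 0 1" --pt "-17.7 0 -27.4 0 0 0 1" --pt "-17.7 0 -27.4 0 0 0 1" --pt "-17.7 0 -27.4 0 0 0 1" --pt "-17.7 0 -27.4 0 0 0 1" --pt "-17.7 0 -27.4 0 0 0 1" --pt "-17.7 0 -27.4 0 0 0 1" --pt "-17.7 0 -27.4 0 0 0 1" --pt "-17.7 0 -27.4 0 0 0 1" --pt "-17.7 0 -27.4 0 0 0 1" --pt "-17.7 0 -27.4 0 0 0 1" --pt "-17.7 0 -27.4 0 0 0 1" --pt "-17.7 0 -27.4 0 0 0 1" --pt "-17.7 0 -27.4 0 0 0 1" --pt "-17.7 0 -27.4 0 0 0 1" --pt "0 0 0 0 0 0 1" --pt "0 0 0 0 0 0 1"

```text
clock: 17.18
ee_pos: [0.5223, -0.3272, 0.2012]
tcp_rot: [[0.982, 0.006, -0.19], [0.19, 0.002, 0.982], [0.006, -1.0, 0.001]]
force: [0.5, 0.5, -0.4]
finger_gap: 0.0868
```

```bash
python3 - <<'E'
from h import *
s=read_state(); print(s['clock'],s['ee_pos'],s['force'],np.array(s['joint_positions']).round(2))
delta([.523,-.3265,.12],goal(.195-np.pi/2))
f=get('wrist','w4.png')
T=np.eye(4);T[:3,:3]=R.from_euler('z',.195).as_matrix();T[:3,3]=[.5362,-.3234,0]
for p in[(.055,.075,.005),(.055,-.075,.005),(-.055,-.075,.005),(-.055,.075,.005),(-.005,.045,.045),(-.025,.045,.045),(-.005,-.045,.045),(-.025,-.045,.045)]:
    print(p,proj(f,T[:3,:3]@np.array(p)+T[:3,3])[0].round(1))
E
```

```text
17.1833 [ 0.52233382 -0.32722854  0.20120856] [ 0.52004328  0.51380881 -0.36913319] [-0.17  0.33  0.86  1.6  -0.26  1.32  0.92]
shift mm [ 0.3 81.2  0.5] rotvec [-0.001 -0.004  0.006]
(0.055, 0.075, 0.005) [379.  114.5]
(0.055, -0.075, 0.005) [373.6 226.4]
(-0.055, -0.075, 0.005) [294.7 226.9]
(-0.055, 0.075, 0.005) [290.7 114.8]
(-0.005, 0.045, 0.045) [331.7 142.1]
(-0.025, 0.045, 0.045) [314.1 142.1]
(-0.005, -0.045, 0.045) [331.5 216.5]
(-0.025, -0.045, 0.045) [315.2 216.6]
```

View pics/w4.png

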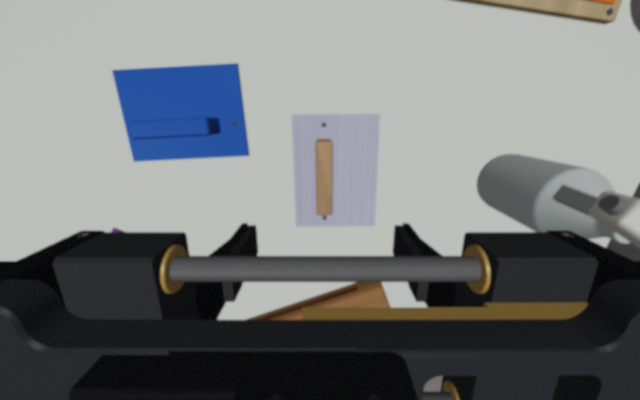

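The template corners are at (293,114), (379,114), (376,226) and (297,226), with the grip at (324,177). All are within 3 px of the prediction, so I'll descend and grip.

>>> carry_out --pt "0.3 23.5 0 0 -0.004 0.006 1" --pt "0 23.5 0 0 0 0 1" --pt "0 23.5 0 0 0 0 1" --pt "0 23.5 0 0 0 0 1" --pt "0 23.5 0 0 0 0 1" --pt "0 23.5 0 0 0 0 1" --pt "0 23.5 0 0 0 0 0.6" --pt "0 23.5 0 0 0 0 0.5" --pt "0 0 0 0 0 0 0.45" --pt "0 0 0 0 0 0 0.45" --pt "0 0 0 0 0 0 0.45" --pt "0 0 0 0 0 0 0.45" --squeeze 30

```text
clock: 18.23
ee_pos: [0.5266, -0.3259, 0.0146]
tcp_rot: [[0.98, 0.001, -0.2], [0.2, -0.002, 0.98], [0.001, -1.0, -0.002]]
force: [0.3, -0.2, -0.1]
finger_gap: 0.0549
```

```bash
python3 - <<'E'
from h import *
s=read_state(); print(s['clock'],s['ee_pos'],s['force'],s['finger_gap'])
delta([.523,-.3265,.010],goal(.195-np.pi/2))
E
```

```text
18.2333 [ 0.52663104 -0.32593056  0.01455023] [ 0.25736511 -0.23288705 -0.09030304] 0.0549313312772032
shift mm [-3.7  4.5  0.2] rotvec [0.002 0.006 0.001]
```

>>> carry_out --pt "-3.7 4 0 0 0.005 0 0.3" --pt "0 0 0 0 0 0 0.3" --pt "0 0 0 0 0 0 0" --pt "0 0 0 0 0 0 0" --pt "0 0 0 0 0 0 0" --pt "0 0 0 0 0 0 0" --pt "0 0 0 0 0 0 0" --pt "0 0 0 0 0 0 0" --pt "0 0 0 0 0 0 0" --pt "0 0 0 0 0 0 0"

```text
clock: 19.07
ee_pos: [0.5216, -0.3268, 0.0087]
tcp_rot: [[0.981, -0.002, -0.194], [0.194, -0.001, 0.981], [-0.002, -1.0, -0.001]]
force: [-0.5, 0.2, 2.8]
finger_gap: 0.0197
```

>>> carry_out --pt "0 -15 0 0 0 0 0" --pt "0 -15 0 0 0 0 0" --pt "0 -15 0 0 0 0 0" --pt "0 -15 0 0 0 0 0" --pt "0 -10 0 0 0 0 0" --pt "0 0 0 0 0 0 0" --pt "0 0 0 0 0 0 0"

```text
clock: 19.65
ee_pos: [0.5222, -0.3267, 0.0796]
tcp_rot: [[0.981, 0.0, -0.194], [0.194, -0.001, 0.981], [-0.0, -1.0, -0.001]]
force: [-0.3, 0.1, -2.7]
finger_gap: 0.0199
```

```bash
python3 - <<'E'
from h import *
s=read_state(); print(s['clock'],s['ee_pos'],s['force'],s['torque'],s['finger_gap'])
t=g2w((-.027,-.072,.080)); print(t); delta(t,goal(YAW-np.pi/2))
Rg=goal(YAW-np.pi/2); print('shift in goal axes',Rg.T@(t-s['ee_pos'])*1e3)
E
```

```text
19.65 [ 0.52223216 -0.32672868  0.07955013] [-0.34801017  0.12221864 -2.66265619] [-0.02824436  0.11064317  0.02876994] 0.01989218597296369
[0.62538525 0.02848271 0.08      ]
shift mm [170.1  -0.9 328.4] rotvec [ 0.001  0.13  -0.   ]
shift in goal axes [126.25114732  -0.44986894 347.67275096]
```

>>> carry_out --pt "0 0 0 0 0.065 0 0" --pt "0 0 0 0 0.065 0 0" --pt "9 0 24.8 0 0 0 0" --pt "9 0 24.8 0 0 0 0" --pt "9 0 24.8 0 0 0 0" --pt "9 0 24.8 0 0 0 0" --pt "9 0 24.8 0 0 0 0" --pt "9 0 24.8 0 0 0 0" --pt "9 0 24.8 0 0 0 0" --pt "9 0 24.8 0 0 0 0" --pt "9 0 24.8 0 0 0 0" --pt "9 0 24.8 0 0 0 0" --pt "9 0 24.8 0 0 0 0" --pt "9 0 24.8 0 0 0 0" --pt "9 0 24.8 0 0 0 0" --pt "9 0 24.8 0 0 0 0" --pt "0 0 0 0 0 0 0" --pt "0 0 0 0 0 0 0"

```text
clock: 21.15
ee_pos: [0.6242, 0.0309, 0.0766]
tcp_rot: [[0.998, -0.004, -0.07], [0.07, -0.001, 0.998], [-0.004, -1.0, -0.001]]
force: [-0.3, -1.5, -1.9]
finger_gap: 0.0195
```

```bash
python3 - <<'E'
from h import *
s=read_state(); print(s['clock'],s['ee_pos'],w2g(s['ee_pos']).round(4),s['force'],s['finger_gap'])
delta(g2w((-.027,-.072,.0245)),goal(YAW-np.pi/2))
f=get('top','t6.png'); im=f['image'][85:235,160:310,::-1]
cv2.imwrite('pics/t6c.png',cv2.resize(im,None,fx=4,fy=4,interpolation=cv2.INTER_CUBIC))
E
```

```text
21.15 [0.62422096 0.03092868 0.07660334] [-0.028  -0.0695  0.0766] [-0.26028361 -1.45446888 -1.89580114] 0.01947404963009095
shift mm [ 1.2 52.1 -2.5] rotvec [ 0.001  0.004 -0.004]
```

View pics/t6c.png

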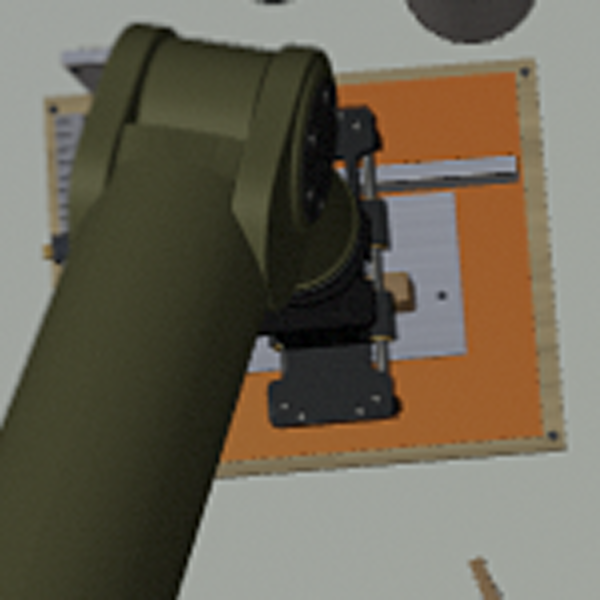

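The plate hangs over the mat parallel to the fence: plate edge at crop row ~195, fence front face at ~190. I'll lower it now.

>>> carry_out --pt "0.3 12 -0.5 0 0.004 -0.004 0" --pt "0.3 12 -0.5 0 0 0 0" --pt "0.3 12 -0.5 0 0 0 0" --pt "0 8 -0.5 0 0 0 0" --pt "0 5 -0.5 0 0 0 0" --pt "0 2 0 0 0 0 0" --pt "0 0 0 0 0 0 0" --pt "0 0 0 0 0 0 0"

```text
clock: 21.87
ee_pos: [0.6263, 0.0254, 0.0273]
tcp_rot: [[0.998, 0.003, -0.061], [0.061, -0.001, 0.998], [0.003, -1.0, -0.001]]
force: [0.0, -0.3, -2.5]
finger_gap: 0.0194
```

```bash
cat >> h.py <<'E'
def st(z=.0237):
    s=read_state(); print(s['clock'],'g',w2g(s['ee_pos']).round(4),'Fg',(M.T@np.array(s['force'])).round(1),'Tg',(M.T@np.array(s['torque'])).round(2),s['finger_gap'])
    delta(g2w((-.027,-.072,z)),goal(YAW-np.pi/2),s)
E
python3 -c "
from h import *
st()"
```

```text
21.8667 g [-0.0263 -0.0751  0.0273] Fg [ 0.  -0.3 -2.5] Tg [-0.07  0.08  0.01] 0.01942984301778957
shift mm [-0.7  3.6  3.1] rotvec [ 0.001 -0.005  0.003]
```

>>> carry_out --pt "0 1.5 1 0 -0.004 0.003 0" --pt "0 1.5 1 0 0 0 0" --pt "0 0.8 0 0 0 0 0" --pt "0 0 0 0 0 0 0" --pt "0 0 0 0 0 0 0"

```text
clock: 22.28
ee_pos: [0.6262, 0.0281, 0.0237]
tcp_rot: [[0.998, -0.0, -0.065], [0.065, -0.0, 0.998], [-0.0, -1.0, -0.0]]
force: [-0.0, 1.2, 0.4]
finger_gap: 0.0198
```

```bash
python3 -c "
from h import *
st()"
```

```text
22.2833 g [-0.0262 -0.0724  0.0237] Fg [0.1 1.2 0.4] Tg [ 0.17  0.12 -0.02] 0.019824407368305746
shift mm [-0.8  0.   0.4] rotvec [ 0. -0. -0.]
```

>>> carry_out --pt "2 0 0 0 0 0 0" --pt "2 0 0 0 0 0 0" --pt "2 0 0 0 0 0 0" --pt "1 0 0 0 0 0 0" --pt "1 0 0 0 0 0 0" --pt "0 0 0 0 0 0 0" --pt "0 0 0 0 0 0 0"

```text
clock: 22.87
ee_pos: [0.6338, 0.0276, 0.0237]
tcp_rot: [[0.998, -0.001, -0.065], [0.065, -0.001, 0.998], [-0.001, -1.0, -0.001]]
force: [-3.9, 0.5, 4.6]
finger_gap: 0.0199
```

```bash
python3 -c "
from h import *
st()"
```

```text
22.8667 g [-0.0187 -0.0734  0.0237] Fg [-3.8  0.7  4.6] Tg [0.01 0.93 0.03] 0.01985718839642738
shift mm [-8.3  0.   1.4] rotvec [ 0.001 -0.001 -0.001]
```

>>> carry_out --pt "1 -0.4 0 0 0 0 0" --pt "1 0 0 0 0 0 0" --pt "1 0 0 0 0 0 0" --pt "0 0 0 0 0 0 0"

```text
clock: 23.2
ee_pos: [0.637, 0.0279, 0.0237]
tcp_rot: [[0.998, -0.001, -0.065], [0.065, -0.001, 0.998], [-0.001, -1.0, -0.001]]
force: [-3.0, -0.0, 3.4]
finger_gap: 0.0198
```

```bash
python3 -c "
from h import *
st()"
```

```text
23.2 g [-0.0154 -0.0734  0.0237] Fg [-3.   0.2  3.4] Tg [-0.08  0.71 -0.04] 0.01981996616072469
shift mm [-11.6   0.    1.4] rotvec [ 0.001 -0.001 -0.001]
```

Still sliding; about 3 N is friction on the mat.

>>> carry_out --pt "1 0 0 0 0 0 0" --pt "1 0 0 0 0 0 0" --pt "0 0 0 0 0 0 0"

```text
clock: 23.45
ee_pos: [0.639, 0.0282, 0.0237]
tcp_rot: [[0.998, -0.001, -0.065], [0.065, -0.001, 0.998], [-0.001, -1.0, -0.001]]
force: [-3.1, -1.3, 3.5]
finger_gap: 0.02
```

```bash
python3 -c "
from h import *
st()"
```

```text
23.45 g [-0.0134 -0.0732  0.0237] Fg [-3.2 -1.1  3.5] Tg [-0.15  0.88 -0.04] 0.019964990647668636
shift mm [-13.6   0.    1.2] rotvec [ 0.001 -0.001 -0.001]
```

>>> carry_out --pt "1 0 0 0 0 0 0" --pt "0 0 0 0 0 0 0"

```text
clock: 23.62
ee_pos: [0.6399, 0.0283, 0.0237]
tcp_rot: [[0.998, -0.001, -0.065], [0.065, -0.001, 0.998], [-0.001, -1.0, -0.001]]
force: [-3.9, -0.5, 4.6]
finger_gap: 0.0197
```

```bash
python3 -c "
from h import *
st()"
```

```text
23.6167 g [-0.0125 -0.0731  0.0237] Fg [-3.9 -0.2  4.6] Tg [-0.21  0.93  0.02] 0.01968389226623251
shift mm [-14.5   0.    1.1] rotvec [ 0.001 -0.001 -0.001]
```

>>> carry_out --pt "1 0 0 0 0 0 0" --pt "0 0 0 0 0 0 0"

```text
clock: 23.78
ee_pos: [0.6409, 0.0285, 0.0237]
tcp_rot: [[0.998, -0.001, -0.065], [0.065, -0.001, 0.998], [-0.001, -1.0, -0.001]]
force: [-3.9, -1.2, 5.3]
finger_gap: 0.0198
```

>>> carry_out --pt "1 0 0 0 0 0 0" --pt "0 0 0 0 0 0 0"

```text
clock: 23.95
ee_pos: [0.6418, 0.0286, 0.0237]
tcp_rot: [[0.998, -0.001, -0.065], [0.065, -0.001, 0.998], [-0.001, -1.0, -0.001]]
force: [-5.0, -1.4, 4.7]
finger_gap: 0.0199
```

```bash
python3 -c "
from h import *
st()"
```

```text
23.95 g [-0.0106 -0.073   0.0237] Fg [-5.1 -1.1  4.7] Tg [-0.1   0.91  0.02] 0.019913065570743276
shift mm [-16.4   0.    1. ] rotvec [ 0.001 -0.001 -0.001]
```

>>> carry_out --pt "1 -0.3 0 0 0 0 0" --pt "0 0 0 0 0 0 0"

```text
clock: 24.12
ee_pos: [0.6427, 0.0288, 0.0237]
tcp_rot: [[0.998, -0.001, -0.065], [0.065, -0.001, 0.998], [-0.001, -1.0, -0.001]]
force: [-3.1, -0.6, 3.6]
finger_gap: 0.0194
```

>>> carry_out --pt "1 0 0 0 0 0 0" --pt "0 0 0 0 0 0 0"

```text
clock: 24.28
ee_pos: [0.6427, 0.0287, 0.0237]
tcp_rot: [[0.998, -0.003, -0.065], [0.065, -0.001, 0.998], [-0.003, -1.0, -0.0]]
force: [-5.8, -0.4, 6.1]
finger_gap: 0.0198
```

```bash
python3 -c "
from h import *
st()"
```

```text
24.2833 g [-0.0097 -0.0729  0.0237] Fg [-5.9  0.   6.1] Tg [-0.13  1.31 -0.02] 0.019756953382064707
shift mm [-17.3   0.1   0.9] rotvec [ 0.    -0.001 -0.003]
```

Contact reached: x has stopped advancing. I'll build the push up now.

>>> carry_out --pt "1 -0.2 0 0 0 0 0" --pt "0 0 0 0 0 0 0"

```text
clock: 24.45
ee_pos: [0.6427, 0.0287, 0.0237]
tcp_rot: [[0.998, -0.005, -0.065], [0.065, -0.0, 0.998], [-0.005, -1.0, -0.0]]
force: [-9.4, -0.3, 6.9]
finger_gap: 0.0199
```

>>> carry_out --pt "0.7 -0.2 0 0 0 0 0" --pt "0 0 0 0 0 0 0"

```text
clock: 24.62
ee_pos: [0.6427, 0.0288, 0.0238]
tcp_rot: [[0.998, -0.007, -0.065], [0.065, -0.0, 0.998], [-0.007, -1.0, 0.0]]
force: [-11.5, -0.6, 7.6]
finger_gap: 0.0199
```

```bash
python3 -c "
from h import *
st()"
```

```text
24.6167 g [-0.0097 -0.0729  0.0238] Fg [-11.5   0.1   7.6] Tg [-0.05  2.05 -0.06] 0.019888800103295055
shift mm [-17.3   0.2   0.8] rotvec [-0.    -0.001 -0.007]
```

>>> carry_out --pt "0.9 -0.3 0 0 0 0 0" --pt "0.8 -0.3 0 0 0 0 0" --pt "0 0 0 0 0 0 0" --pt "0 0 0 0 0 0 0"

```text
clock: 24.95
ee_pos: [0.6428, 0.0287, 0.024]
tcp_rot: [[0.998, -0.01, -0.065], [0.065, -0.0, 0.998], [-0.01, -1.0, 0.0]]
force: [-14.8, -0.3, 9.2]
finger_gap: 0.0196
```

```bash
python3 -c "
from h import *
st()"
```

```text
24.95 g [-0.0096 -0.0729  0.024 ] Fg [-14.8   0.7   9.2] Tg [-0.06  2.76 -0.04] 0.019572009279349604
shift mm [-17.4   0.4   0.9] rotvec [-0.    -0.001 -0.01 ]
```

>>> carry_out --pt "0.8 -0.3 0 0 0 0 0" --pt "0 0 0 0 0 0 0" --pt "0 0 0 0 0 0 0" --pt "0 0 0 0 0 0 0" --pt "0 0 0 0 0 0 0" --pt "0 0 0 0 0 0 0" --pt "0 0 0 0 0 0 0" --pt "0 0 0 0 0 0 0" --pt "0 0 0 0 0 0 0" --pt "0 0 0 0 0 0 0" --pt "0 0 0 0 0 0 0" --pt "0 0 0 0 0 0 0" --pt "0 0 0 0 0 0 0" --pt "0 0 0 0 0 0 0" --pt "0 0 0 0 0 0 0"

```text
clock: 26.2
ee_pos: [0.6428, 0.0287, 0.024]
tcp_rot: [[0.998, -0.012, -0.065], [0.065, -0.0, 0.998], [-0.012, -1.0, 0.001]]
force: [-16.6, -0.6, 9.7]
finger_gap: 0.0196
```

```bash
python3 -c "
from h import *
st()"
```

```text
26.2 g [-0.0096 -0.0729  0.024 ] Fg [-16.6   0.5   9.7] Tg [0.01 3.06 0.06] 0.019590689567780407
shift mm [-17.4   0.5   0.9] rotvec [-0.001 -0.001 -0.012]
```

>>> carry_out --pt "0.6 -0.2 0 0 0 0 0" --pt "0 0 0 0 0 0 0" --pt "0 0 0 0 0 0 0" --pt "0 0 0 0 0 0 0" --pt "0 0 0 0 0 0 0" --pt "0 0 0 0 0 0 0" --pt "0 0 0 0 0 0 0" --pt "0 0 0 0 0 0 0" --pt "0 0 0 0 0 0 0" --pt "0 0 0 0 0 0 0" --pt "0 0 0 0 0 0 0" --pt "0 0 0 0 0 0 0" --pt "0 0 0 0 0 0 0"

```text
clock: 27.28
ee_pos: [0.6428, 0.0287, 0.024]
tcp_rot: [[0.998, -0.013, -0.065], [0.065, -0.0, 0.998], [-0.013, -1.0, 0.001]]
force: [-16.9, -0.1, 10.8]
finger_gap: 0.0197
```

>>> carry_out --pt "-0.8 0.2 0 0 0 0 0" --pt "-0.8 0.2 0 0 0 0 0" --pt "-0.8 0.2 0 0 0 0 0" --pt "-0.8 0.2 0 0 0 0 0" --pt "-0.5 0 0 0 0 0 0" --pt "0 0 0 0 0 0 0"

```text
clock: 27.78
ee_pos: [0.6428, 0.0287, 0.0238]
tcp_rot: [[0.998, -0.005, -0.065], [0.065, -0.001, 0.998], [-0.005, -1.0, -0.0]]
force: [-8.1, -1.0, 3.0]
finger_gap: 0.0198
```

```bash
python3 -c "
from h import *
st()"
```

```text
27.7833 g [-0.0096 -0.0729  0.0238] Fg [-8.1 -0.4  3. ] Tg [-0.09  1.52  0.01] 0.01980562881613329
shift mm [-17.4   0.1   0.9] rotvec [ 0.    -0.001 -0.005]
```

>>> carry_out --pt "-0.8 0 0 0 0 0 0" --pt "-0.7 0 0 0 0 0 0" --pt "0 0 0 0 0 0 0" --pt "0 0 0 0 0 0 0.3" --pt "0 0 0 0 0 0 0.4" --pt "0 0 0 0 0 0 0.55" --pt "0 0 0 0 0 0 0.55" --pt "0 0 0 0 0 0 0.55" --pt "0 0 0 0 0 0 0.55" --pt "0 0 0 0 0 0 0.55"

```text
clock: 28.62
ee_pos: [0.6436, 0.0288, 0.0247]
tcp_rot: [[0.998, -0.0, -0.065], [0.065, -0.001, 0.998], [-0.0, -1.0, -0.001]]
force: [0.1, -1.2, -0.8]
finger_gap: 0.0472
```

```bash
python3 -c "
from h import *
st()"
```

```text
28.6167 g [-0.0088 -0.0729  0.0247] Fg [ 0.  -1.2 -0.8] Tg [-0.09  0.07  0.03] 0.04715560787557595
shift mm [-18.2   1.1   0.9] rotvec [ 0.001 -0.001 -0.   ]
```

>>> carry_out --pt "0 -10 0 0 0 0 0.55" --pt "0 -20 0 0 0 0 0.55" --pt "0 -30 0 0 0 0 0.55" --pt "0 -35 0 0 0 0 0.55" --pt "0 -35 0 0 0 0 0.55" --pt "0 -35 0 0 0 0 0.55" --pt "0 -20 -25 0 0 0 0.55" --pt "0 0 -35 0 0 0 0.55" --pt "0 0 -35 0 0 0 0.55" --pt "0 0 -35 0 0 0 0.55" --pt "0 0 0 0 0 0 0.55" --pt "0 0 0 0 0 0 0.55" --pt "0 0 0 0 0 0 0.55"

```text
clock: 29.7
ee_pos: [0.6521, -0.1006, 0.2102]
tcp_rot: [[0.998, -0.0, -0.065], [0.065, 0.0, 0.998], [-0.0, -1.0, 0.0]]
force: [0.0, 0.2, 0.0]
finger_gap: 0.0475
```

```bash
python3 - <<'E'
from h import *
st(); f=get('wrist','w5.png'); get('top','t7.png')
for n,p in dict(ptr=(.035,.122,.037),fenceR=(.0585,-.186,.0455)).items(): print(n,proj(f,g2w(p))[0].round(1))
E
```

```text
29.7 g [-0.0089 -0.2025  0.2102] Fg [0.1 0.2 0. ] Tg [-0.04  0.08  0.02] 0.047532131062611685
shift mm [-18.2 186.5 130.5] rotvec [-0.    -0.001 -0.   ]
ptr [ 371.6 -164.3]
fenceR [380.9 166.4]
```

View pics/w5.png

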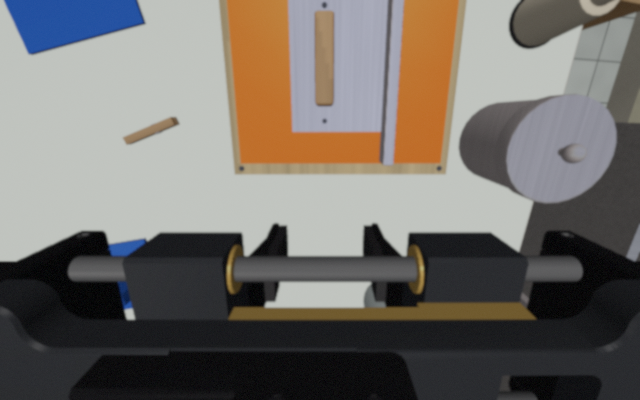

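The template's far edge lies along the fence (column ~383) with no orange showing between them. One last look will check the pointer against the rider.

```bash
python3 - <<'E'
from h import *
e5=edge(load('t5.png')['image'],282,287);e7=edge(load('t7.png')['image'],282,287);print(e5,e7)
im=load('t7.png')['image'][85:235,160:310,::-1]; a=cv2.resize(im,(600,600),interpolation=cv2.INTER_CUBIC)
im=load('t5.png')['image'][105:175,165:205,::-1]; b=cv2.resize(im,(200,350)); im=load('t7.png')['image'][105:175,165:205,::-1]; c=cv2.resize(im,(200,350))
o=np.zeros((600,800,3),np.uint8);o[:,:600]=a;o[:300,600:]=b[:300];o[300:,600:]=c[:300];cv2.imwrite('pics/t7c.png',o)
E
```

```text
[127.04056047 127.01278772 126.84946972 126.86789298 126.81815033] [158. 158. 153. 161. 158.]
```

View pics/t7c.png

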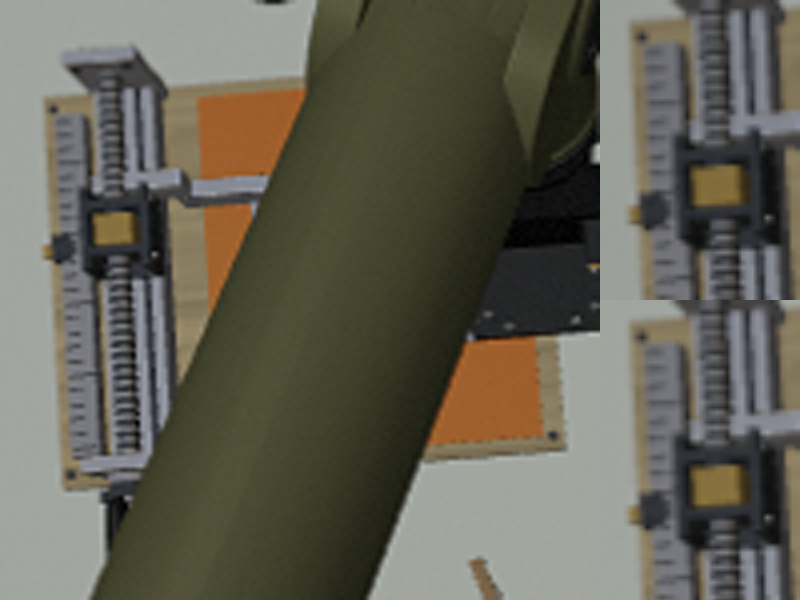

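Carriage and rider look the same before (upper inset) and after (lower inset). A numeric check, then I hand in.

```bash
python3 - <<'E'
from h import *
from rig import job_done
G5,G7=[cv2.cvtColor(load(n)['image'],cv2.COLOR_RGB2GRAY).astype(np.float32) for n in('t5.png','t7.png')]
for n,(y0,y1,x0,x1) in dict(carriage=(128,156,180,202),rider=(140,152,170,180)).items():
    t=cv2.resize(G5[y0:y1,x0:x1],None,fx=8,fy=8,interpolation=cv2.INTER_CUBIC); w=cv2.resize(G7[y0-3:y1+3,x0-3:x1+3],None,fx=8,fy=8,interpolation=cv2.INTER_CUBIC)
    l=cv2.minMaxLoc(cv2.matchTemplate(w,t,cv2.TM_CCOEFF_NORMED)); print(n,(l[3][1]-24)/8*2.83,'mm',round(l[1],3))
    ok=abs((l[3][1]-24)/8*2.83)<1.2
print(job_done())
E
```

```text
carriage 0.0 mm 0.997
rider 0.0 mm 0.998
the job is handed in; nothing more can be done
None
```

The gauge is set, the template lies flush against the fence, and the job is handed in at about 30 s of the 72 s allowed. No verdict is reported.

- **Crank:** I wound it to about 5 mm past the rider (top camera, +5.0 mm), then back through the slack. The close-up then showed the pointer level with the rider to within about 0.3 mm. Force readings with the crank held were under 10 N, plus the 35 N grip.
- **Template:** I set the aluminium template flat on the mat and slid it against the middle of the fence, about 73 mm right of the gauge's origin. I held it there for over 2 s at about 17 N on the wrist, less a few newtons of mat friction. That puts the contact force at roughly 11–17 N, an estimate since it is not measured directly. Then I let go and withdrew.
- **Last checks:** The wrist picture shows the template's edge flush along the fence. Image matching from before the pressing to after it shows 0.0 mm movement of both the carriage and the rider. I did not look closely at the pointer again after pressing; I relied on that matching instead. The fence-edge comparison in the last top view was useless, because the arm covered that part.

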